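# Unclip a loaded headspace-vial rack from its dock and hold it level

## Task

The rail under the rack of large headspace vials has to be wiped. Take that rack by its grip bar, draw it smoothly straight up out of the two sprung roller catches of its dock, keeping it level with all six vials in their places, and hold it still and level at least 10 cm above where it sat. Keep it there for three seconds and finish while still holding it up, carried by nothing but the gripper; leave the rack of small vials, the bottle, the jar and the wrench as they are.

Things in the scene. Friction and masses are not known exactly. Their poses are not given: they have to be found in the camera images.
- hs_rack_grip (a point): Centre of the grip bar of the white plastic rack to lift (six large vials in 2 by 4 cells). The bar joins two end posts, 116 mm apart, along this point's y; it is 14 mm thick in x, 20 mm high in z, its centre 108 mm above the rack's underside and 44 mm above the vial tops, with free room beside and under it. z points up when the rack is level.
- hs_rack: The same rack: 69 mm (x) by 128 mm (y, plus 6 mm end ribs), 118 mm tall, 0.24 to 0.39 kg plus the vials. Origin at the centre of the underside of its two runners, 14 mm above the work surface while docked; axes as for the grip point. The runners straddle the dock's rail, 1.5 mm to spare either side.
- hs_dock: The dock that rack sits on, fixed, turned up to 0.8 rad either way: dark grey plate 96 mm (x) by 200 mm (y), its top 14 mm above the work surface; origin at the centre of its underside, on the work surface. A steel rail, 24 mm wide, 12 mm high, 130 mm long, runs along y on the plate. A sprung catch stands at each end of the rail.
- hs_dock_catch_l (a joint): Angle of the catch at the dock's +y end (rad, 0 at rest, grows outwards, 0.1 as the rack passes). A steel arm 50 mm above the work surface, hinged at its foot, with a white roller that sits over a rounded rib on the rack's end. An upward pull of about 11 N on top of the weight (17 N in all at most) forces both rollers out; the ribs are past them 14 mm up, and the rail is left at 12 mm.
- hs_dock_catch_r (a joint): The same for the catch at the dock's -y end.
- small_dock: The other dock, identical, fixed; it may stand to the left or to the right of the first.
- small_rack_grip (a point): Centre of the grip bar of the other rack, same size and material, but filled with 28 small vials 12 mm across; docked the same way. To be left alone.
- small_rack: That other rack; origin at the centre of its underside.
- solvent_bottle: Loose amber glass bottle with black cap, 54 mm across, 115 mm tall, origin at the centre of its foot, beyond the docks. To be left alone.
- septa_jar: Loose white jar, 52 mm across, 50 mm tall, origin at the centre of its foot, to the left of the docks. To be left alone.
- wrench: Loose steel wrench, 140 mm long, lying to the right of the docks. To be left alone.
- vial0_mid (a point): Centre (half-way up) of large glass vial 1 of six in the rack to lift: 22.5 mm across, 46 mm tall, silver crimp cap; it stands loose in its square cell (25 mm wide, 28 mm deep, floor 18 mm above the rack's underside), its centre 41 mm above the rack's underside.
- vial1_mid (a point): Centre (half-way up) of large glass vial 2 of six in the rack to lift: 22.5 mm across, 46 mm tall, silver crimp cap; it stands loose in its square cell (25 mm wide, 28 mm deep, floor 18 mm above the rack's underside), its centre 41 mm above the rack's underside.
- vial2_mid (a point): Centre (half-way up) of large glass vial 3 of six in the rack to lift: 22.5 mm across, 46 mm tall, silver crimp cap; it stands loose in its square cell (25 mm wide, 28 mm deep, floor 18 mm above the rack's underside), its centre 41 mm above the rack's underside.
- vial3_mid (a point): Centre (half-way up) of large glass vial 4 of six in the rack to lift: 22.5 mm across, 46 mm tall, silver crimp cap; it stands loose in its square cell (25 mm wide, 28 mm deep, floor 18 mm above the rack's underside), its centre 41 mm above the rack's underside.
- vial4_mid (a point): Centre (half-way up) of large glass vial 5 of six in the rack to lift: 22.5 mm across, 46 mm tall, silver crimp cap; it stands loose in its square cell (25 mm wide, 28 mm deep, floor 18 mm above the rack's underside), its centre 41 mm above the rack's underside.
- vial5_mid (a point): Centre (half-way up) of large glass vial 6 of six in the rack to lift: 22.5 mm across, 46 mm tall, silver crimp cap; it stands loose in its square cell (25 mm wide, 28 mm deep, floor 18 mm above the rack's underside), its centre 41 mm above the rack's underside.
There are look-alikes about, which are no part of the job. Leave any brown or green look-alike of the hs_rack alone.

How it is judged:
By the outcome, as a careful person would: the job done as asked, in the order asked, and still so for the second after the job is handed in, while the arm keeps its last pose, push and grip.
It also fails if it takes over 37 s, if anything falls off the work surface, if the arm or the gripper's body presses on something with over 40 N, if the wrist force passes 120 N, or if a joint passes its speed limit or range.

## Robot

A 6-joint arm with a two-finger parallel gripper is mounted at the origin on the work surface. World frame = base frame: x ahead of the robot, y to its left, z up, the work surface at z = 0. Lengths are in m, angles in rad, forces in N, time in s.
With the tool pointing down it reaches from about 0.25 to 0.775 m from the base axis. Payload 4 kg.
Tool frame: the origin (TCP) lies midway between the tips of the shut fingers; the grasp point (between the pads) lies 19 mm behind it (robot.tcp_to_grasp is the distance from the TCP to the grasp point, in m); x points along the fingers, y is the direction in which the jaws open and shut, and the axes are right-handed (so a half turn about x gives the same grasp; the last joint's range is limited). The gripper opens to 94 mm and grips with 3 to 60 N. Pads are 16 mm wide; open, the fingers measure 119 mm over their backs; the gripper's body (75 mm by 177 mm) begins 78 mm behind the grasp point.
Start: joints at [-1.344, 0.087, 1.371, -0, 1.684, -0.103], TCP at [0.178, -0.52, 0.206] pointing down, gripper open.
Joint ranges: [-3.1, 3.1], [-0.76, 2.03], [0.27, 2.55], [-1.08, 4.22], [0.17, 2.65], [-2.57, 2.57]. Speed limits (rad/s): [2.79, 2.79, 3.14, 3.14, 3.14, 3.14].

## Interface

Orientations are given as [roll, pitch, yaw] about the fixed x, y, z axes, in that order (R = Rz(yaw) Ry(pitch) Rx(roll)).
In Python, from bench import robot gives the robot as it stands.
- The arm moves only by the tool send_rows, never from a script. Its argument "increments" is a list of rows, each a list of 5 numbers: the opening, from -1 (shut) to 1 (fully open), so that 0 is half open, then the shift along the tool's x, y, z in m, then the turn about the tool's x in rad. In form: [[hand, tx, ty, tz, roll], ...]. A call has 1 to 5 rows; each row is the pose to reach, as a shift and turn from the pose commanded when the call began, along the tool's axes at that moment; what a row does not reach only later rows make up. A row lasts 1/12 s, in which the tool goes at most 41.7 mm and 7.16 degrees, less where a joint would pass 70% of its speed; a pose out of reach is approached as far as the arm can. A call with a gripper value outside its range is refused whole. The fingers move at their own pace and stop on an object; the grip force is fixed at half the most. Time passes only in rows, so rows that repeat a pose let the fingers close. It gives the time, the measured TCP pose, the force and the opening at its end, in the units of the state.
- robot.get_obs(): the state, without advancing time (a new reading comes with each control period).
- robot.snapshot(name): name is "scene" or "top" or "wrist"; returns a dict with "image" (400x640x3 uint8, red, green, blue), "intrinsics" (3x3 intrinsics, pixels), "world_from_camera" (4x4, takes a point from camera to world coordinates). Camera axes: x right, y down, z forward; pixel columns grow to the right and rows downward; lengths in m; the calibration is good to about 2 mm. A picture is of the moment at which its call begins. There is no depth.
- robot.close_job(): hands the job in, once; it reports no verdict.
The state is a dict: "time": time; "joint_positions": joint angles; "qvel": joint speeds; "joint_torque": joint torques, N m; "tool_pos": TCP position; "ee_rot": TCP orientation; "wrist_force": force on the tool from outside, world axes, zero at the start; "wrist_torque": the same for the moment, N m; "width": finger opening in m.
Only numpy, scipy, OpenCV 4.12 (cv2) and the standard library are available. Lean on these libraries where they do the work, as an engineer would, in place of code of your own. Each camera call takes 0.05 s, during which the arm holds its last target.

## Working session

There is one attempt and no reset: what is moved stays moved. The work goes in short steps, Python scripts to look and compute and a tool call to move; the robot and the scene stay as the last step left them, time stands still between calls to the robot, and variables do not carry over. Pictures are saved under pics/ and viewed, and the job is handed in when it is done.

Besides the shell and the picture viewer there is one more tool, called after "Request:" as a command line: name --pt "numbers of a row" for each row, then --argument value for the rest. send_rows: Moves the arm, as the interface text tells. Its arguments: {"type":"object","properties":{"increments":{"type":"array"}},"required":["increments"]}

```bash
mkdir -p pics; python3 - <<'E'
from bench import robot
import cv2,pickle
o=robot.get_obs();print({k:o[k] for k in('time','tool_pos','ee_rot','width','wrist_force')})
d={}
for n in('scene','top'):
    s=robot.snapshot(n);d[n]=s;cv2.imwrite(f'pics/{n}0.png',s['image'][...,::-1]);print(n,s['intrinsics'],s['world_from_camera'])
pickle.dump(d,open('s0.pkl','wb'))
E
```

```text
{'time': 0.0, 'tool_pos': array([ 0.17799781, -0.51983644,  0.20433199]), 'ee_rot': array([-1.67418193,  1.56865723,  1.79722286]), 'width': 0.09416925053398349, 'wrist_force': array([ 0.75629897,  0.23985983, -0.62669295])}
scene [[389.13786302   0.         320.76979296]
 [  0.         389.13786302 201.18053741]
 [  0.           0.           1.        ]] [[-0.72175737  0.54768658 -0.42320881  0.94251095]
 [ 0.69213352  0.57480089 -0.4365262   0.39721892]
 [ 0.00418126 -0.60798301 -0.79393903  0.82529937]
 [ 0.          0.          0.          1.        ]]
top [[394.75960599   0.         317.86606773]
 [  0.         394.75960599 201.89288058]
 [  0.           0.           1.        ]] [[-0.00286908 -0.98789284  0.15511126  0.42504567]
 [-0.99996315  0.00157928 -0.00843793 -0.00314481]
 [ 0.0080908  -0.15512976 -0.98786097  1.01753509]
 [ 0.          0.          0.          1.        ]]
```

View pics/scene0.png

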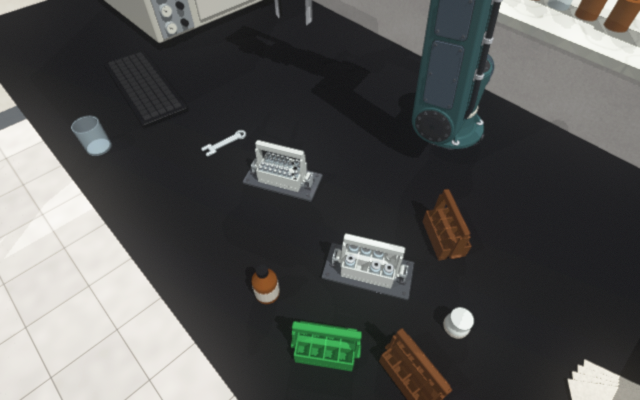

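View pics/top0.png

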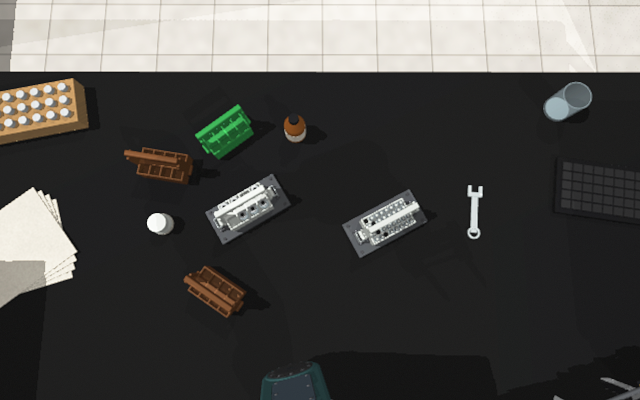

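The top view shows two white racks on grey docks, at (247,207) and (385,222). It also shows brown look-alikes at (160,163) and (215,290), and a green one at (225,132). The left white rack seems to hold a few large vials, so I'll enlarge both white racks to confirm.

```bash
python3 - <<'E'
import pickle,cv2,numpy as np
d=pickle.load(open('s0.pkl','rb'))
t=d['top']['image'];s=d['scene']['image']
def c(im,x,y,w,h,k): return cv2.resize(im[y:y+h,x:x+w],(w*k,h*k),interpolation=cv2.INTER_CUBIC)
a=c(t,197,165,100,85,4);b=c(t,337,180,100,85,4)
e=c(s,317,222,100,80,4);f=c(s,237,130,100,80,4)
for n,p in(('c1',np.hstack([a,b])),('c2',np.hstack([e,f]))): cv2.imwrite(f'pics/{n}.png',p[...,::-1])
E
```

```text
(no output)
```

View pics/c1.png

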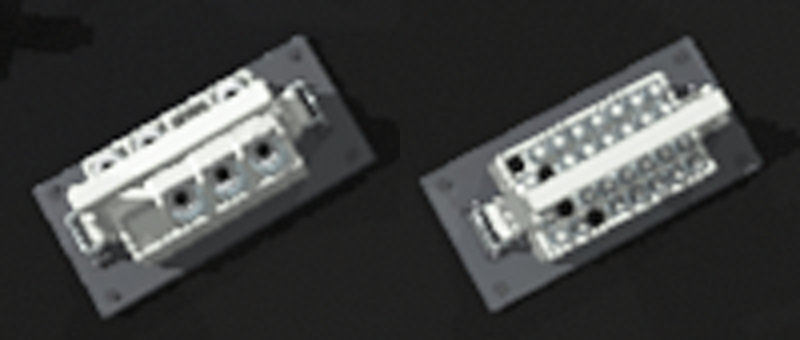

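View pics/c2.png

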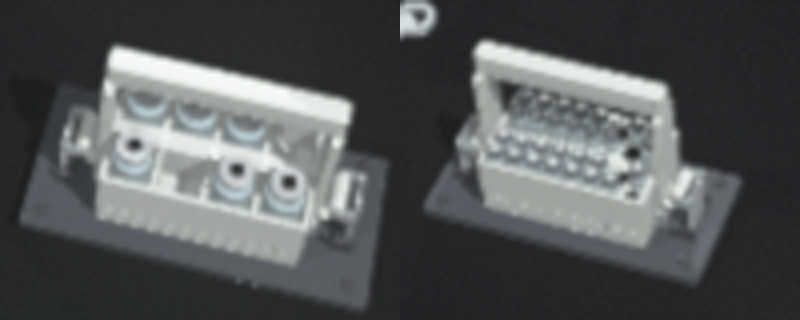

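The left white rack has six large silver-capped vials in 2x4 cells, so it is hs_rack. The right one is full of small vials. Next I'll measure the dock corners on z=14 mm and the bar ends on z=132 mm.

```bash
cat >h.py <<'E'
import numpy as np,cv2
def ray(s,px):
    T=s['world_from_camera'];K=s['intrinsics']
    v=T[:3,:3]@np.linalg.inv(K)@np.array([px[0],px[1],1.]);return T[:3,3],v
def onz(s,px,z):
    o,v=ray(s,px);return o+v*(z-o[2])/v[2]
def proj(s,P):
    T=s['world_from_camera'];p=s['intrinsics']@(T[:3,:3].T@(np.asarray(P)-T[:3,3]));return p[:2]/p[2]
E
python3 - <<'E'
import pickle
from h import *
d=pickle.load(open('s0.pkl','rb'))
for n,(x,y,w,h) in (('top',(197,165,100,85)),('scene',(317,222,100,80))):
    s=d[n];g=cv2.resize(cv2.cvtColor(s['image'],cv2.COLOR_RGB2GRAY)[y:y+h,x:x+w],None,fx=4,fy=4,interpolation=cv2.INTER_CUBIC)
    for thr,z in((50,.014),):
        m=(g>thr).astype('uint8');cs,_=cv2.findContours(m,0,2);c=max(cs,key=cv2.contourArea)
        hu=cv2.convexHull(c);W=np.array([onz(s,((p[0]+.5)/4-.5+x,(p[1]+.5)/4-.5+y),z)[:2] for p in hu[:,0]],np.float32)
        print(n,'dock hull rect',cv2.minAreaRect(W))
s=d['top']
# bar by bright mask
g=cv2.resize(cv2.cvtColor(s['image'],cv2.COLOR_RGB2GRAY)[165:250,197:297],None,fx=4,fy=4,interpolation=cv2.INTER_CUBIC)
for thr in(200,215,225):
    m=cv2.morphologyEx((g>thr).astype('uint8'),cv2.MORPH_OPEN,np.ones((9,9)))
    cs,_=cv2.findContours(m,0,2);c=max(cs,key=cv2.contourArea)
    W=np.array([onz(s,((p[0]+.5)/4-.5+197,(p[1]+.5)/4-.5+165),.132)[:2] for p in c[:,0]],np.float32)
    r=cv2.minAreaRect(W);print(thr,r, cv2.minAreaRect(c))
for nm,px in(('top L',(72,199)),('top R',(266,92))):
    print(nm,onz(s,(px[0]/4+197-.4,px[1]/4+165-.4),.132))
s=d['scene']
# bar top face corners in scene crop
for px in((108,68),(115,46),(354,101),(349,125)):
    print(onz(s,(px[0]/4+317-.4,px[1]/4+222-.4),.132))
E
```

```text
top dock hull rect ((0.5671315789222717, 0.16878914833068848), (0.0983879342675209, 0.2013988494873047), 30.723609924316406)
scene dock hull rect ((0.5534897446632385, 0.16143670678138733), (0.13973069190979004, 0.20180103182792664), 30.562353134155273)
200 ((0.5681501030921936, 0.16939908266067505), (0.016353657469153404, 0.12656505405902863), 29.821569442749023) ((166.73251342773438, 142.81170654296875), (28.324251174926758, 225.65289306640625), 60.81919479370117)
215 ((0.5678062438964844, 0.16920106112957), (0.014743486419320107, 0.1260530799627304), 30.208911895751953) ((167.10816955566406, 143.46060180664062), (25.43557357788086, 224.71878051757812), 60.524105072021484)
225 ((0.5673580765724182, 0.16904643177986145), (0.0129777230322361, 0.12532608211040497), 30.756717681884766) ((167.3535614013672, 144.20883178710938), (22.32559585571289, 223.41192626953125), 59.98756790161133)
top L [0.53602998 0.22222337 0.132     ]
top R [0.59729364 0.11413131 0.132     ]
[0.60659303 0.12007498 0.132     ]
[0.59413373 0.11312666 0.132     ]
[0.52916807 0.22150538 0.132     ]
[0.54214898 0.22866128 0.132     ]
```

```bash
cat >>h.py <<'E'
from scipy.spatial.transform import Rotation as Rn
C=np.array([.5672,.1688]);YAW=np.radians(30.5)
def delta(o,target,yaw=YAW):
    R=Rn.from_euler('xyz',o['ee_rot']).as_matrix();print('R',R.round(3).tolist())
    d=R.T@(np.array(target)-o['tool_pos'])
    j=np.array([np.cos(yaw),np.sin(yaw),0]);jt=R.T@j
    a=np.arctan2(jt[2],jt[1]);a=(a+np.pi/2)%np.pi-np.pi/2
    print('tool delta',d.round(4),'roll',round(a,4),'q',np.round(o['joint_positions'],3),'pos',o['tool_pos'].round(4),'w',round(o['width'],4),'F',o['wrist_force'].round(2),'T',o['wrist_torque'].round(2),'t',o['time'])
E
python3 -c "
from bench import robot
from h import *
delta(robot.get_obs(),[*C,.21])"
```

```text
R [[-0.0, 0.324, -0.946], [0.002, -0.946, -0.324], [-1.0, -0.002, -0.0]]
tool delta [-0.0044 -0.5255 -0.5913] roll 1.3683 q [-1.344  0.088  1.372  0.     1.684 -0.103] pos [ 0.178  -0.5199  0.2044] w 0.094 F [ 0.03  0.11 -0.21] T [ 0.   -0.06 -0.02] t 0.1
```

Request:
send_rows --pt "1 0 -0.0263 -0.0296 0" --pt "1 0 -0.0526 -0.0592 0" --pt "1 -0.005 -0.0788 -0.0888 0" --pt "1 -0.01 -0.1051 -0.1184 0" --pt "1 -0.015 -0.1314 -0.148 0"

```text
time: 0.52
tool_pos: [0.2758, -0.3462, 0.2199]
ee_rot: [-1.473, 1.57, 1.997]
wrist_force: [1.7, 0.7, -0.4]
width: 0.0938
```

Request:
send_rows --pt "1 0 -0.0263 -0.0296 0" --pt "1 0 -0.0526 -0.0592 0" --pt "1 0 -0.0788 -0.0888 0" --pt "1 0 -0.1051 -0.1184 0" --pt "1 0 -0.1314 -0.148 0"

```text
time: 0.93
tool_pos: [0.3733, -0.174, 0.2202]
ee_rot: [0.281, 1.571, -2.532]
wrist_force: [2.2, -0.8, 0.2]
width: 0.0942
```

Request:
send_rows --pt "1 0 -0.0263 -0.0296 0" --pt "1 0 -0.0526 -0.0592 0" --pt "1 0 -0.0788 -0.0888 0" --pt "1 0 -0.1051 -0.1184 0" --pt "1 0 -0.1314 -0.148 0"

```text
time: 1.35
tool_pos: [0.4708, -0.0016, 0.2201]
ee_rot: [0.207, 1.57, -2.605]
wrist_force: [1.2, -0.3, -1.2]
width: 0.0936
```

Request:
send_rows --pt "1 0 -0.0263 -0.0296 0" --pt "1 0 -0.0526 -0.0592 0" --pt "1 0 -0.0788 -0.0888 0" --pt "1 0 -0.1051 -0.1184 0" --pt "1 0 -0.1314 -0.148 0"

```text
time: 1.77
tool_pos: [0.5683, 0.1706, 0.2197]
ee_rot: [0.08, 1.57, -2.731]
wrist_force: [0.4, -1.1, 0.6]
width: 0.0941
```

```bash
python3 -c "
from bench import robot
from h import *
delta(robot.get_obs(),[*C,.21])"
```

```text
R [[-0.001, 0.324, -0.946], [-0.0, -0.946, -0.324], [-1.0, 0.0, 0.001]]
tool delta [0.0097 0.0013 0.0016] roll 1.3687 q [ 0.196  0.183  1.235 -0.     1.724  1.437] pos [0.5683 0.1706 0.2197] w 0.0941 F [ 0.44 -1.07  0.61] T [-0.03 -0.01 -0.01] t 1.7667
```

Request:
send_rows --pt "1 0 0 0 -0.12" --pt "1 0 0 0 -0.24" --pt "1 0 0 0 -0.36" --pt "1 0 0 0 -0.48" --pt "1 0 0 0 -0.6"

```text
time: 2.18
tool_pos: [0.5677, 0.1688, 0.2195]
ee_rot: [-0.686, 1.569, -2.891]
wrist_force: [0.2, 0.3, -0.1]
width: 0.094
```

Request:
send_rows --pt "1 0 0 0 -0.12" --pt "1 0 0 0 -0.24" --pt "1 0 0 0 -0.36" --pt "1 0 0 0 -0.48" --pt "1 0 0 0 -0.6"

```text
time: 2.6
tool_pos: [0.5677, 0.1686, 0.2197]
ee_rot: [-1.297, 1.569, -2.903]
wrist_force: [0.5, -0.2, 0.4]
width: 0.0939
```

Request:
send_rows --pt "1 0 0 0 -0.12" --pt "1 0 0 0 -0.24" --pt "1 0 0 0 -0.36" --pt "1 0 0 0 -0.48" --pt "1 0 0 0 -0.573"

```text
time: 3.02
tool_pos: [0.5677, 0.1686, 0.2197]
ee_rot: [-1.862, 1.569, -2.896]
wrist_force: [-0.5, 0.4, 0.2]
width: 0.0938
```

```bash
python3 - <<'E'
from bench import robot
from h import *
import pickle
s=robot.snapshot('wrist');pickle.dump(s,open('w1.pkl','wb'));cv2.imwrite('pics/w1.png',s['image'][...,::-1])
delta(robot.get_obs(),[*C,.103])
y=np.array([-np.sin(YAW),np.cos(YAW)])
print(s['world_from_camera'].round(3))
for k in(-.064,0,.064): print(proj(s,[*(C+k*y),.132]))
E
```

```text
R [[-0.001, 0.858, 0.514], [-0.0, 0.514, -0.858], [-1.0, -0.001, -0.0]]
tool delta [ 1.167e-01 -1.000e-04 -4.000e-04] roll 0.0072 q [ 0.193  0.181  1.238 -0.     1.724 -0.347] pos [0.5677 0.1685 0.2197] w 0.0938 F [-0.48  0.06 -0.02] T [ 0.03 -0.1   0.02] t 3.0667
[[ 0.858  0.494  0.137  0.529]
 [ 0.513 -0.827 -0.232  0.236]
 [-0.002  0.269 -0.963  0.398]
 [ 0.     0.     0.     1.   ]]
[319.07927126 259.8411916 ]
[319.40388518 200.05941261]
[319.77139363 132.37806195]
```

View pics/w1.png

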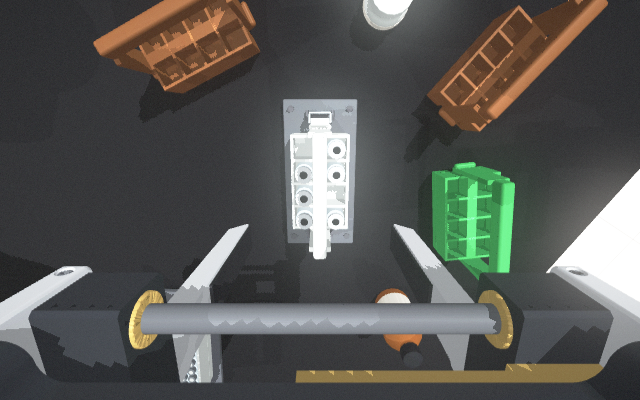

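The wrist view shows the bar as a vertical white strip at column 319, rows 132 to 258, which matches the predicted (319,132)–(319,260). All six large vials are visible. Next I descend.

Request:
send_rows --pt "1 0.02 0 0.0005 0.003" --pt "1 0.04 0 0.0005 0.004" --pt "1 0.06 0 0.0005 0.004" --pt "1 0.08 0 0.0005 0.004" --pt "1 0.09 0 0.0005 0.004"

```text
time: 3.48
tool_pos: [0.5665, 0.1678, 0.1268]
ee_rot: [-1.889, 1.565, -2.933]
wrist_force: [0.2, -0.2, -0.4]
width: 0.0939
```

Request:
send_rows --pt "1 0.01 0 0 0" --pt "1 0.02 0 0 0" --pt "1 0.027 0 0 0" --pt "1 0.027 0 0 0" --pt "1 0.027 0 0 0"

```text
time: 3.9
tool_pos: [0.5684, 0.1682, 0.1036]
ee_rot: [0.74, 1.571, -0.303]
wrist_force: [-0.0, -0.0, 0.4]
width: 0.094
```

```bash
python3 - <<'E'
from bench import robot
from h import *
s=robot.snapshot('wrist');cv2.imwrite('pics/w2.png',s['image'][...,::-1])
delta(robot.get_obs(),[*C,.103])
E
```

```text
R [[0.001, 0.864, 0.504], [0.0, 0.504, -0.864], [-1.0, 0.001, 0.001]]
tool delta [ 0.0012 -0.0011 -0.0013] roll -0.0045 q [ 0.192  0.221  1.42  -0.     1.499 -0.336] pos [0.5688 0.1683 0.1042] w 0.094 F [0.65 0.32 0.26] T [ 0.02 -0.1   0.09] t 3.95
```

View pics/w2.png

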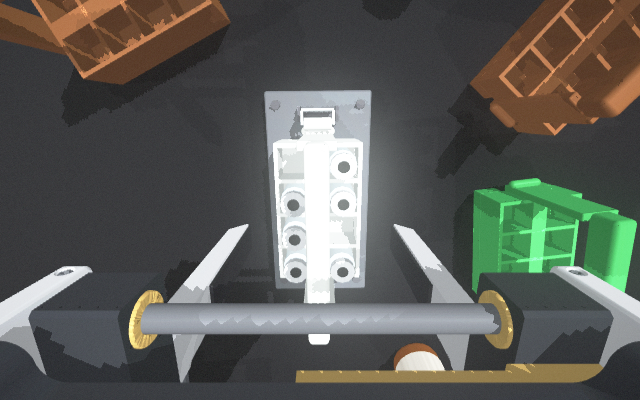

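Request:
send_rows --pt "1 0.001 -0.0007 -0.0005 -0.004" --pt "0.4 0.001 -0.0007 -0.0005 -0.004" --pt "0.0 0.001 -0.0007 -0.0005 -0.004" --pt "-0.3 0.001 -0.0007 -0.0005 -0.004" --pt "-0.5 0.001 -0.0007 -0.0005 -0.004"

```text
time: 4.37
tool_pos: [0.5675, 0.1683, 0.1027]
ee_rot: [1.086, 1.57, 0.047]
wrist_force: [-0.2, 0.6, 0.3]
width: 0.0708
```

Request:
send_rows --pt "-0.6 0 0 0 0" --pt "-0.7 0 0 0 0" --pt "-0.8 0 0 0 0" --pt "-1 0 0 0 0" --pt "-1 0 0 0 0"

```text
time: 4.78
tool_pos: [0.5674, 0.1682, 0.1024]
ee_rot: [-0.984, 1.571, -2.023]
wrist_force: [-0.4, -0.4, 0.1]
width: 0.0373
```

Request:
send_rows --pt "-1 0 0 0 0" --pt "-1 0 0 0 0" --pt "-1 0 0 0 0"

```text
time: 5.03
tool_pos: [0.5674, 0.1682, 0.1024]
ee_rot: [-0.536, 1.571, -1.574]
wrist_force: [-0.2, -0.6, 0.5]
width: 0.0172
```

```bash
python3 - <<'E'
from bench import robot
from h import *
s=robot.snapshot('wrist');cv2.imwrite('pics/w3.png',s['image'][...,::-1])
delta(robot.get_obs(),[*C,.103])
E
```

```text
R [[-0.0, 0.862, 0.507], [-0.0, 0.507, -0.862], [-1.0, -0.001, 0.0]]
tool delta [-0.0006  0.0003 -0.0006] roll -0.0003 q [ 0.193  0.22   1.425 -0.     1.497 -0.339] pos [0.5672 0.1681 0.1024] w 0.0139 F [-1.36 -1.5  -2.81] T [-0.09  0.09  0.11] t 5.0833
```

View pics/w3.png

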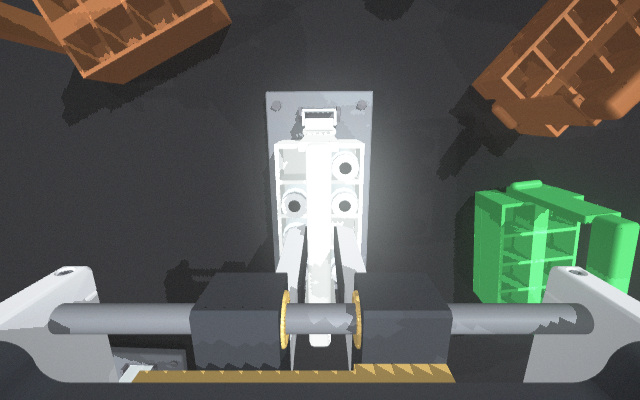

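The jaws stopped at 13.9 mm, which matches the 14 mm bar, and the fingers straddle it. I'll let the grip settle and then draw it up slowly.

Request:
send_rows --pt "-1 0 0 0 0" --pt "-1 0 0 0 0" --pt "-1 0 0 0 0" --pt "-1 -0.0005 0 0 0" --pt "-1 -0.001 0 0 0"

```text
time: 5.5
tool_pos: [0.5669, 0.1682, 0.1025]
ee_rot: [-1.906, 1.569, -2.945]
wrist_force: [-0.4, 0.2, -4.9]
width: 0.014
```

Request:
send_rows --pt "-1 -0.001 0 0 0" --pt "-1 -0.002 0 0 0" --pt "-1 -0.003 0 0 0" --pt "-1 -0.004 0 0 0" --pt "-1 -0.005 0 0 0"

```text
time: 5.92
tool_pos: [0.5668, 0.1682, 0.107]
ee_rot: [-1.918, 1.568, -2.956]
wrist_force: [1.7, 0.4, -10.0]
width: 0.0139
```

```bash
python3 - <<'E'
from bench import robot
from h import *
delta(robot.get_obs(),[*C,.103])
s=robot.snapshot('wrist');cv2.imwrite('pics/w4.png',s['image'][...,::-1])
E
```

```text
R [[-0.002, 0.862, 0.507], [-0.0, 0.507, -0.862], [-1.0, -0.002, -0.001]]
tool delta [ 0.004   0.0007 -0.0003] roll -0.0003 q [ 0.193  0.218  1.418  0.     1.508 -0.339] pos [0.5668 0.1682 0.107 ] w 0.0139 F [  1.66   0.39 -10.01] T [ 0.03 -0.48  0.  ] t 5.9167
```

View pics/w4.png

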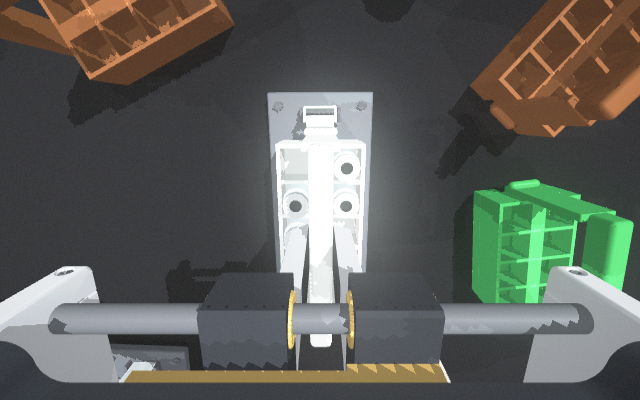

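Request:
send_rows --pt "-1 -0.001 0 0 0" --pt "-1 -0.002 0 0 0" --pt "-1 -0.003 0 0 0" --pt "-1 -0.004 0 0 0" --pt "-1 -0.005 0 0 0"

```text
time: 6.38
tool_pos: [0.568, 0.1685, 0.116]
ee_rot: [1.308, 1.568, 0.269]
wrist_force: [-2.8, 0.1, 1.1]
width: 0.0138
```

```bash
python3 - <<'E'
from bench import robot
from h import *
delta(robot.get_obs(),[*C,.103])
s=robot.snapshot('scene');cv2.imwrite('pics/s5.png',cv2.resize(s['image'][200:310,300:430],None,fx=5,fy=5,interpolation=cv2.INTER_CUBIC)[...,::-1])
E
```

```text
R [[0.003, 0.862, 0.507], [0.001, 0.507, -0.862], [-1.0, 0.003, 0.001]]
tool delta [ 0.013  -0.0006 -0.0006] roll -0.0003 q [ 0.193  0.212  1.408  0.     1.519 -0.339] pos [0.568  0.1685 0.116 ] w 0.0138 F [-2.76  0.07  1.15] T [-0.17  0.52 -0.05] t 6.3833
```

View pics/s5.png

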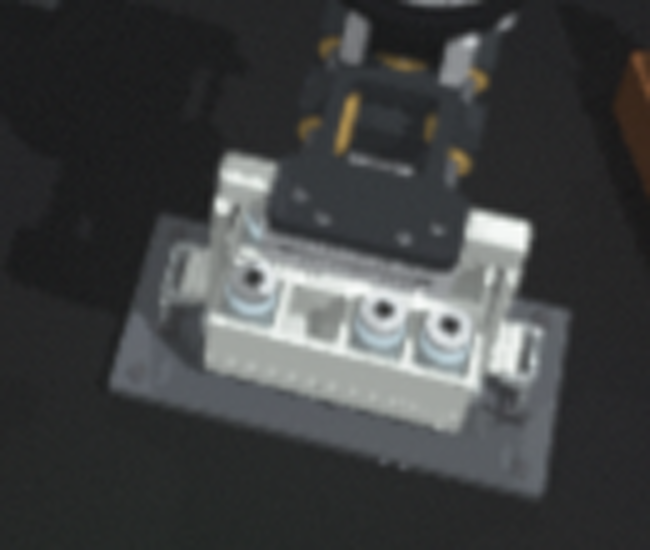

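The scene view shows the rack risen and level, with its vials in their places. I'll continue upwards smoothly.

Request:
send_rows --pt "-1 -0.001 0 0 0" --pt "-1 -0.002 0 0 0" --pt "-1 -0.003 0 0 0" --pt "-1 -0.004 0 0 0" --pt "-1 -0.005 0 0 0"

```text
time: 6.85
tool_pos: [0.5674, 0.1682, 0.1174]
ee_rot: [-1.757, 1.57, -2.796]
wrist_force: [-0.2, -0.4, -3.5]
width: 0.0136
```

Request:
send_rows --pt "-1 -0.001 0 0 0" --pt "-1 -0.002 0 0 0" --pt "-1 -0.003 0 0 0" --pt "-1 -0.004 0 0 0" --pt "-1 -0.005 0 0 0"

```text
time: 7.27
tool_pos: [0.5674, 0.1682, 0.1235]
ee_rot: [-0.872, 1.571, -1.911]
wrist_force: [0.7, -0.5, -4.5]
width: 0.0138
```

```bash
python3 - <<'E'
from bench import robot
from h import *
delta(robot.get_obs(),[*C,.103])
s=robot.snapshot('scene');cv2.imwrite('pics/s6.png',cv2.resize(s['image'][200:310,300:430],None,fx=5,fy=5,interpolation=cv2.INTER_CUBIC)[...,::-1])
E
```

```text
R [[-0.0, 0.862, 0.507], [-0.0, 0.507, -0.862], [-1.0, -0.0, 0.0]]
tool delta [ 0.0205  0.0001 -0.0006] roll -0.0003 q [ 0.193  0.209  1.396 -0.     1.537 -0.339] pos [0.5674 0.1682 0.1235] w 0.0138 F [ 0.71 -0.49 -4.53] T [-0.03 -0.12  0.01] t 7.2667
```

View pics/s6.png

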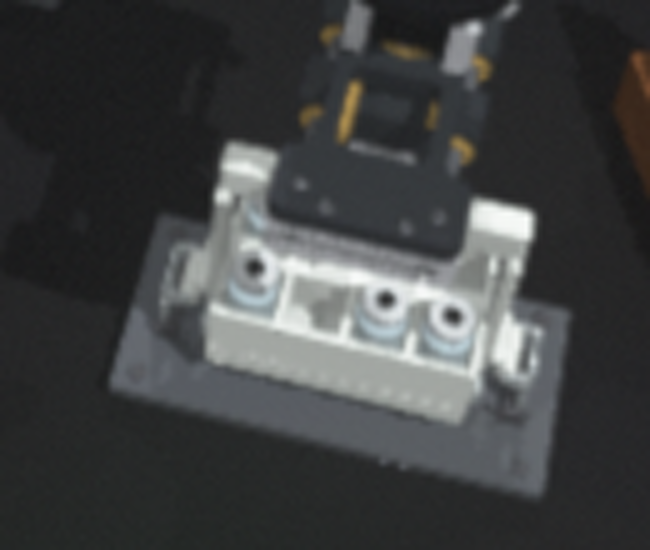

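The rack is free of the catches at 21 mm up, with only its weight of about 4.5 N on the wrist, and it is still level. Now the rest of the lift.

Request:
send_rows --pt "-1 -0.0015 0 0 0" --pt "-1 -0.0035 0 0 0" --pt "-1 -0.006 0 0 0" --pt "-1 -0.009 0 0 0" --pt "-1 -0.012 0 0 0"

```text
time: 7.73
tool_pos: [0.5674, 0.1683, 0.1359]
ee_rot: [0.8, 1.571, -0.239]
wrist_force: [-0.5, 0.4, -2.9]
width: 0.0136
```

Request:
send_rows --pt "-1 -0.003 0 0 0" --pt "-1 -0.006 0 0 0" --pt "-1 -0.009 0 0 0" --pt "-1 -0.012 0 0 0" --pt "-1 -0.015 0 0 0"

```text
time: 8.15
tool_pos: [0.5674, 0.1683, 0.1508]
ee_rot: [0.1, 1.571, -0.939]
wrist_force: [-0.4, 0.5, -4.6]
width: 0.0136
```

Request:
send_rows --pt "-1 -0.003 0 0 0" --pt "-1 -0.006 0 0 0" --pt "-1 -0.009 0 0 0" --pt "-1 -0.012 0 0 0" --pt "-1 -0.015 0 0 0"

```text
time: 8.57
tool_pos: [0.5674, 0.1683, 0.1658]
ee_rot: [-0.548, 1.571, -1.587]
wrist_force: [0.4, -0.8, -2.5]
width: 0.0134
```

Request:
send_rows --pt "-1 -0.003 0 0 0" --pt "-1 -0.006 0 0 0" --pt "-1 -0.009 0 0 0" --pt "-1 -0.012 0 0 0" --pt "-1 -0.015 0 0 0"

```text
time: 8.98
tool_pos: [0.5674, 0.1683, 0.1808]
ee_rot: [-0.039, 1.571, -1.078]
wrist_force: [-0.4, 0.0, -3.3]
width: 0.0137
```

Request:
send_rows --pt "-1 -0.003 0 0 0" --pt "-1 -0.006 0 0 0" --pt "-1 -0.009 0 0 0" --pt "-1 -0.012 0 0 0" --pt "-1 -0.015 0 0 0"

```text
time: 9.4
tool_pos: [0.5674, 0.1683, 0.1957]
ee_rot: [-0.076, 1.571, -1.115]
wrist_force: [-0.0, 0.2, -3.5]
width: 0.0139
```

Request:
send_rows --pt "-1 -0.003 0 0 0" --pt "-1 -0.006 0 0 0" --pt "-1 -0.009 0 0 0" --pt "-1 -0.012 0 0 0" --pt "-1 -0.015 0 0 0"

```text
time: 9.82
tool_pos: [0.5674, 0.1683, 0.2108]
ee_rot: [-0.26, 1.571, -1.299]
wrist_force: [0.0, -0.3, -3.3]
width: 0.0137
```

Request:
send_rows --pt "-1 -0.003 0 0 0" --pt "-1 -0.006 0 0 0" --pt "-1 -0.009 0 0 0" --pt "-1 -0.012 0 0 0" --pt "-1 -0.015 0 0 0"

```text
time: 10.23
tool_pos: [0.5674, 0.1683, 0.2258]
ee_rot: [-0.11, 1.571, -1.149]
wrist_force: [0.1, 0.4, -3.7]
width: 0.0137
```

Request:
send_rows --pt "-1 -0.003 0 0 0" --pt "-1 -0.0055 0 0 0" --pt "-1 -0.0075 0 0 0" --pt "-1 -0.0085 0 0 0" --pt "-1 -0.009 0 0 0"

```text
time: 10.65
tool_pos: [0.5675, 0.1683, 0.2347]
ee_rot: [1.052, 1.571, 0.014]
wrist_force: [0.7, -0.4, -3.8]
width: 0.0137
```

```bash
python3 - <<'E'
from bench import robot
from h import *
delta(robot.get_obs(),[*C,.103])
import pickle
d={}
for n in('scene','top','wrist'):
    s=robot.snapshot(n);d[n]=s;cv2.imwrite(f'pics/{n}7.png',s['image'][...,::-1])
pickle.dump(d,open('s7.pkl','wb'))
s=d['scene'];cv2.imwrite('pics/s7c.png',cv2.resize(s['image'][160:310,300:430],None,fx=4,fy=4,interpolation=cv2.INTER_CUBIC)[...,::-1])
E
```

```text
R [[0.0, 0.862, 0.507], [0.0, 0.507, -0.862], [-1.0, 0.0, 0.0]]
tool delta [ 0.1317  0.     -0.0006] roll -0.0004 q [ 0.193  0.178  1.212 -0.     1.751 -0.339] pos [0.5675 0.1683 0.2347] w 0.0137 F [ 0.67 -0.41 -3.78] T [-0.   -0.15  0.04] t 10.65
```

View pics/s7c.png

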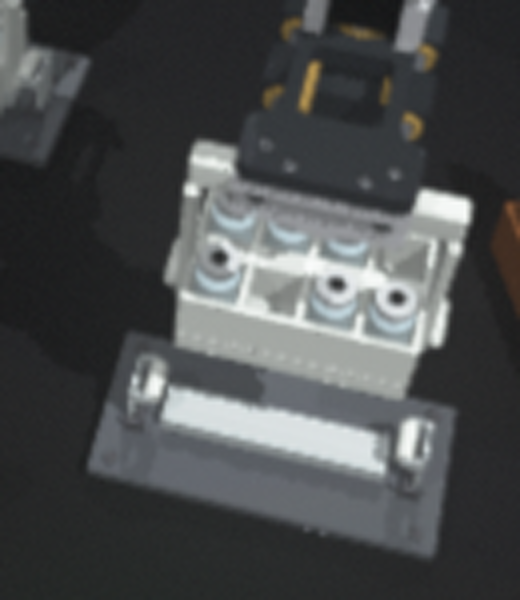

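View pics/wrist7.png

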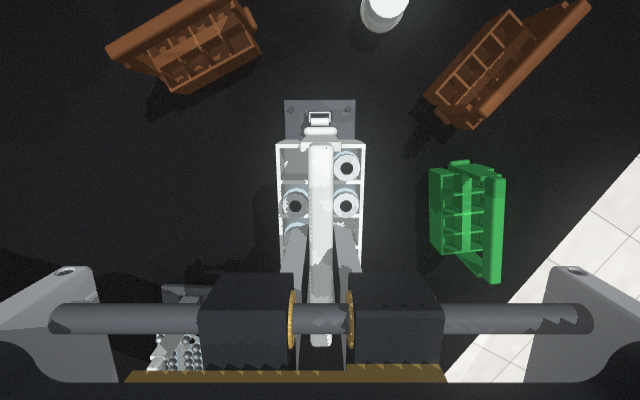

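View pics/top7.png

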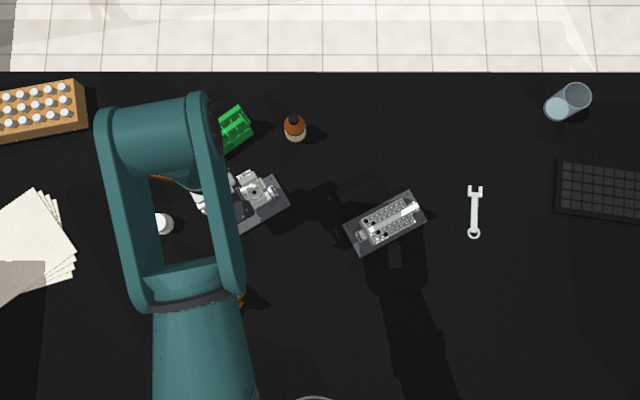

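The rail is bare and the rack is held about 13 cm up with six vials. I'll hold for three seconds, checking its level from the bar ends.

Request:
send_rows --pt "-1 0 0 0 0" --pt "-1 0 0 0 0" --pt "-1 0 0 0 0" --pt "-1 0 0 0 0" --pt "-1 0 0 0 0"

```text
time: 11.22
tool_pos: [0.5674, 0.1683, 0.2344]
ee_rot: [-1.15, 1.571, -2.189]
wrist_force: [-0.5, 0.1, -4.1]
width: 0.0141
```

```bash
python3 - <<'E'
from h import *
import pickle
s=pickle.load(open('s7.pkl','rb'))['scene']
y=np.array([-np.sin(YAW),np.cos(YAW)]);x=np.array([y[1],-y[0]])
for z in(.264,):
  for k in(-.064,.064):
    for j in(-.007,.007):
      p=proj(s,[*(C+k*y+j*x),z]);print(k,j,((p-[300,160]+.5)*4).round(1))
im=cv2.resize(s['image'][195:225,340:425],None,fx=9,fy=9,interpolation=cv2.INTER_CUBIC)
for k in(-.064,.064):
  for j in(-.007,.007):
    p=((proj(s,[*(C+k*y+j*x),.264])-[340,195]+.5)*9).astype(int);cv2.circle(im,tuple(int(v) for v in p),3,(255,0,0),-1)
cv2.imwrite('pics/lvl.png',im[...,::-1])
E
```

```text
-0.064 -0.007 [194.9 134.6]
-0.064 0.007 [187.9 157.6]
0.064 -0.007 [473.  195.7]
0.064 0.007 [469.1 220.1]
```

View pics/lvl.png

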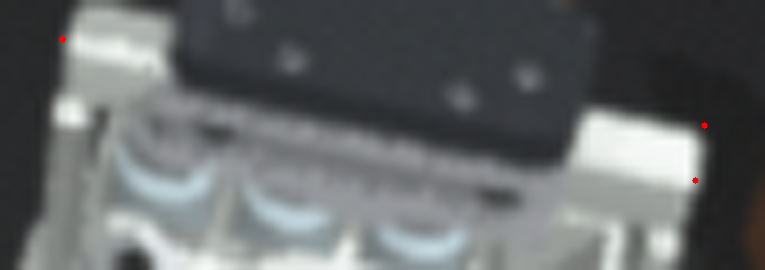

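The predicted level-bar corners fall within about 1 px of the bar's ends, so any tilt is below about 1°. Holding.

Request:
send_rows --pt "-1 0 0 0 0" --pt "-1 0 0 0 0" --pt "-1 0 0 0 0" --pt "-1 0 0 0 0" --pt "-1 0 0 0 0"

```text
time: 11.63
tool_pos: [0.5674, 0.1683, 0.2345]
ee_rot: [-0.001, 1.571, -1.04]
wrist_force: [0.0, 0.2, -3.2]
width: 0.0137
```

Request:
send_rows --pt "-1 0 0 0 0" --pt "-1 0 0 0 0" --pt "-1 0 0 0 0" --pt "-1 0 0 0 0" --pt "-1 0 0 0 0"

```text
time: 12.05
tool_pos: [0.5674, 0.1683, 0.2345]
ee_rot: [-0.214, 1.571, -1.252]
wrist_force: [-0.1, 0.7, -3.3]
width: 0.014
```

Request:
send_rows --pt "-1 0 0 0 0" --pt "-1 0 0 0 0" --pt "-1 0 0 0 0" --pt "-1 0 0 0 0" --pt "-1 0 0 0 0"

```text
time: 12.47
tool_pos: [0.5674, 0.1683, 0.2345]
ee_rot: [-0.047, 1.571, -1.086]
wrist_force: [0.0, 0.7, -3.8]
width: 0.0139
```

Request:
send_rows --pt "-1 0 0 0 0" --pt "-1 0 0 0 0" --pt "-1 0 0 0 0" --pt "-1 0 0 0 0" --pt "-1 0 0 0 0"

```text
time: 12.88
tool_pos: [0.5674, 0.1683, 0.2344]
ee_rot: [-0.349, 1.571, -1.387]
wrist_force: [1.1, 0.0, -3.2]
width: 0.0135
```

Request:
send_rows --pt "-1 0 0 0 0" --pt "-1 0 0 0 0" --pt "-1 0 0 0 0" --pt "-1 0 0 0 0" --pt "-1 0 0 0 0"

```text
time: 13.3
tool_pos: [0.5674, 0.1683, 0.2345]
ee_rot: [0.321, 1.571, -0.718]
wrist_force: [-0.9, -0.3, -4.0]
width: 0.0143
```

Request:
send_rows --pt "-1 0 0 0 0" --pt "-1 0 0 0 0" --pt "-1 0 0 0 0" --pt "-1 0 0 0 0" --pt "-1 0 0 0 0"

```text
time: 13.72
tool_pos: [0.5674, 0.1683, 0.2345]
ee_rot: [0.082, 1.571, -0.957]
wrist_force: [0.1, 0.5, -3.2]
width: 0.0138
```

Request:
send_rows --pt "-1 0 0 0 0" --pt "-1 0 0 0 0" --pt "-1 0 0 0 0" --pt "-1 0 0 0 0" --pt "-1 0 0 0 0"

```text
time: 14.13
tool_pos: [0.5674, 0.1683, 0.2345]
ee_rot: [-0.109, 1.571, -1.148]
wrist_force: [-0.4, -0.2, -4.6]
width: 0.0137
```

Request:
send_rows --pt "-1 0 0 0 0" --pt "-1 0 0 0 0" --pt "-1 0 0 0 0" --pt "-1 0 0 0 0" --pt "-1 0 0 0 0"

```text
time: 14.55
tool_pos: [0.5674, 0.1683, 0.2344]
ee_rot: [-0.085, 1.571, -1.123]
wrist_force: [-0.0, 0.0, -4.1]
width: 0.0135
```

```bash
python3 - <<'E'
from bench import robot
from h import *
import pickle
s0=pickle.load(open('s7.pkl','rb'))['scene']['image']
s=robot.snapshot('scene');delta(robot.get_obs(),[*C,.103])
print('diff px',(np.abs(s['image'].astype(int)-s0).max(2)[160:310,300:430]>40).sum())
cv2.imwrite('pics/s8.png',cv2.resize(s['image'][110:350,220:480],None,fx=2.4,fy=2.4,interpolation=cv2.INTER_CUBIC)[...,::-1])
E
```

```text
R [[0.0, 0.862, 0.507], [-0.0, 0.507, -0.862], [-1.0, -0.0, 0.0]]
tool delta [ 1.315e-01  1.000e-04 -6.000e-04] roll -0.0003 q [ 0.193  0.178  1.213 -0.     1.751 -0.339] pos [0.5674 0.1683 0.2345] w 0.0139 F [-0.2   0.13 -3.37] T [-0.   -0.1   0.02] t 14.6
diff px 1
```

View pics/s8.png

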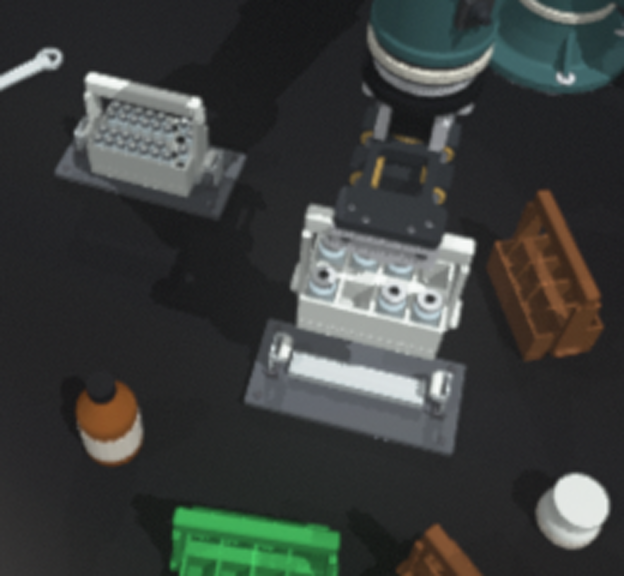

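The rack has been still for over 3 s with all six vials in place, and everything else is untouched. Handing in.

```bash
python3 -c "
from bench import robot
print(robot.close_job())"
```

```text
the job is handed in; nothing more can be done
None
```

I took the white rack with the six large vials by its grip bar, drew it straight up out of both roller catches, and handed the job in at 14.6 s with the rack still held up by the gripper.

- **Height and hold:** The rack is about 13 cm above its dock. It was held there for about 3.9 s, and pictures from the start and end of the hold show no movement.
- **Pull:** The catches let go between 5 and 14 mm of lift. The highest wrist force I read was about 10 N, taken between moves, so the true peak may have been higher. Afterwards only the weight was left, about 3.5–4.5 N. The hand sprang up a few millimetres as they released, then settled.
- **Level and vials:** All six vials are in their cells. Predicted corners for a level bar agreed with the picture to about 1 px, roughly 1° of tilt at most. That offset was partly there before the lift, so it may be calibration error.
- **Other items:** The small-vial rack, bottle, jar, wrench and the brown and green look-alikes were not touched and look unmoved in the last pictures.

No check failed.

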